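Catch the carrot chunks from the prep chute

TASK

Take the deep pan with the handle (not the shallow one) and hold it off the counter under the lip of the steel chute, pushing back the black paddle there so that the gate lifts and all three carrot chunks slide into the held pan. Then draw the pan away so that the gate shuts again, stand it upright on the bare steel counter with all three chunks in it, and let go.

Things in the scene. Friction and masses are not known exactly. Their poses are not given: they have to be found in the camera images.
- pan_grip (a point): Middle of the deep pan's handle: a level black bar 18 mm wide, 22 mm tall, about 95 mm of it free. This point is 120 mm from the pan's axis, 67 mm above its underside. x points along the handle to the pan's axis, y across it, z up.
- pan_bowl (a point): Centre of the deep pan, on its axis, half-way up. A loose round aluminium pan, 140 mm wide at the rim, 120 mm at the foot, 80 mm tall, walls 3 mm, 0.2 kg. Axes as pan_grip. The shallow pan with the same rim and handle, only 36 mm tall, is a bystander.
- lip (a point): Middle of the steel chute's lower edge, 165 mm above the counter. x is level and points under the chute, away from the robot; z up. Fixed stand; the chute rises 38 degrees along +x, 40 mm wide inside. A gate at the lip lifts between posts 84 mm wide over all, 281 mm high. Pieces land 20 to 80 mm in front (-x) of the lip. The legs stand 79 mm or more behind it.
- paddle (a joint): Black push plate below the lip, 90 mm wide, centred, from 95 to 150 mm above the counter. At 0 its front face is 15 mm in front of the lip; it slides along +x of point lip to its stop at 0.035 m, face then 20 mm behind the lip. The gate rises 1.45 times as far, so pieces pass from about 0.025. A spring (1 to 4 N with the gate's weight) returns it.
- chunk0: The lowest of the three carrot chunks waiting behind the gate in the chute at the start: a loose, wet, slippery stub with rounded ends, 40 mm long and 28 mm thick, 24 g. Origin at its centre, x along it.
- chunk1: The middle of the three carrot chunks waiting behind the gate in the chute at the start: a loose, wet, slippery stub with rounded ends, 40 mm long and 28 mm thick, 24 g. Origin at its centre, x along it.
- chunk2: The highest of the three carrot chunks waiting behind the gate in the chute at the start: a loose, wet, slippery stub with rounded ends, 40 mm long and 28 mm thick, 24 g. Origin at its centre, x along it.
Things that resemble listed ones, but are neither listed nor needed, are in the scene too. What is shaped like the part that bears pan_grip but orange is not meant.

How it is judged:
By the outcome, as a careful person would: the job done as asked, in the order asked, and still so for the second after the job is handed in, with the robot touching nothing.
It also fails if it takes over 54 s, if anything falls off the work surface, if the arm or the gripper's body presses on something with over 40 N, if the wrist force passes 120 N, or if a joint passes its speed limit or range.

ROBOT

A 7-joint arm with a two-finger parallel gripper is mounted at the origin on the work surface. World frame = base frame: x ahead of the robot, y to its left, z up, the work surface at z = 0. Lengths are in m, angles in rad, forces in N, time in s.
With the tool pointing down it reaches from about 0.4 to 0.85 m from the base axis. Payload 10.4 kg.
Tool frame: the origin (TCP) lies between the finger pads; the fingertips stand manip.finger_overhang ahead of it and the grasp point (between the pads) lies 11 mm behind it (manip.finger_overhang is the distance from the TCP to the fingertips, in m); x points along the fingers, z is the direction in which the jaws open and shut, and the axes are right-handed (so a half turn about x gives the same grasp; the last joint's range is limited). The gripper opens to 85 mm and grips with 20 to 120 N. Pads are 22 mm wide; open, the fingers measure 114 mm over their backs; the gripper's body (76 mm by 85 mm) begins 54 mm behind the grasp point. The pads swing forward as they close: fully open they stand 13 mm farther back than shut.
Start: joints at [-1.179, 0.332, -0.065, 1.46, 0.022, 1.35, -0.088], TCP at [0.252, 0.572, 0.239] pointing down, gripper open.
Joint ranges: [-2.6, 2.6], [-0.5, 2.12], [-1.47, 1.34], [0.16, 2.42], [-1.27, 4.41], [0.06, 2.06], [-2.6, 2.6]. Speed limits (rad/s): [2.22, 2.22, 2.79, 2.79, 3.14, 3.14, 3.14].

INTERFACE

Orientations are given as a unit quaternion [x, y, z, w].
In Python, from workcell import get_obs, camera, workorder, manip gives the robot as it stands. The module is installed in compiled form; this text tells all that it offers.
- The arm moves only by the tool play_rows, never from a script. Its argument "increments" is text: rows parted by semicolons, each of 4 numbers parted by spaces: the shift along the tool's x, y, z in m, then the turn about the tool's x in rad. A call has 1 to 20 rows; each row shifts and turns the pose as measured when the row begins, along the tool's axes as they then stand; what a row does not reach is not made up. A row lasts 1/10 s, in which the tool goes at most 50 mm and 8.59 degrees, less where a joint would pass 70% of its speed; a pose out of reach is approached as far as the arm can. A call is refused whole if a number of a shift passes 0.05 or a number of a turn 0.15, either way. A call with a gripper value outside its range is refused whole. "hand" is the gripper command: -1 is fully open, 1 is shut, values between are in proportion, set as the call begins (left out, the last holds). The fingers move at their own pace and stop on an object; "squeeze" is the grip in N (left out, the last holds). Time passes only in rows, so rows that do not move let the fingers close. It gives the time, the measured TCP pose, the force and the opening at its end, in the units of the state.
- get_obs(): the state, without advancing time (a new reading comes with each control period).
- camera(name): name is "scene" or "top"; returns a dict with "img" (420x560x3 uint8, blue, green, red), "fov_y" (degrees; the focal length in pixels is half the picture's height over the tangent of half this angle, whatever the lens; pixels are square), "cx", "cy" (the principal point, pixels), "R" (3x3) and "t" (3): a world point X has camera coordinates R X + t. Camera axes: x right, y down, z forward; pixel columns grow to the right and rows downward; lengths in m; the calibration is good to about 2 mm. A picture is of the moment at which its call begins. There is no depth.
- workorder.hand_in(): hands the job in, once; it reports no verdict.
The state is a dict: "clock": time; "joint_pos": joint angles; "joint_velocities": joint speeds; "tau": joint torques, N m; "position": TCP position; "ee_rot": TCP orientation; "ft_force": force on the tool from outside, world axes, zero at the start; "torque": the same for the moment, N m; "grip_width": opening from 0.0 (shut) to 1.0 (fully open).
Only numpy, scipy, OpenCV 4.12 (cv2) and the standard library are available. Lean on these libraries where they do the work, as an engineer would, in place of code of your own. Each camera call takes 0.05 s, during which the arm holds its last target.

## Working session

There is one attempt and no reset: what is moved stays moved. The work goes in short steps, Python scripts to look and compute and a tool call to move; the robot and the scene stay as the last step left them, time stands still between calls to the robot, and variables do not carry over. Pictures are saved under pics/ and viewed, and the job is handed in when it is done.

Besides the shell and the picture viewer there is one more tool, called as name(argument=value, ...), one argument or row to a line, values as JSON. play_rows: Moves the arm, as the interface text tells. Its arguments: {"type":"object","properties":{"increments":{"type":"string"},"hand":{"type":"number"},"squeeze":{"type":"number"}},"required":["increments"]}

```bash
mkdir -p pics
python3 - <<'E'
from workcell import get_obs, camera, workorder, manip
import cv2
o=get_obs(); print({k:(o[k]) for k in o}); print(manip.finger_overhang)
for n in("scene","top"):
    c=camera(n); cv2.imwrite(f"pics/{n}0.png",c["img"]); print(n,c["fov_y"],c["cx"],c["cy"],c["R"],c["t"])
E
```

```text
{'clock': 0.0, 'joint_pos': array([-1.17861767,  0.33288285, -0.06472042,  1.46099382,  0.02159482,
        1.34991402, -0.08851612]), 'joint_velocities': array([-0.00066494,  0.00113524, -0.00142544, -0.00073153,  0.00117792,
        0.00040559,  0.00019853]), 'tau': array([-6.54175783e-04, -6.25450516e+01,  4.87157295e-02, -3.91598725e+01,
        1.62896072e-02,  1.00277161e-02,  4.62308822e-05]), 'position': array([0.25170214, 0.57164637, 0.23848406]), 'ee_rot': array([-0.38664792,  0.5926669 ,  0.38603208,  0.59180112]), 'ft_force': array([ 1.62465794, -0.64487151, -0.15042994]), 'torque': array([ 0.01263765,  0.0174773 , -0.00711382]), 'grip_width': 1.0039422106234628}
0.008
scene 48.92880101699923 271.17134157164475 209.85029456660448 [[-0.12283419  0.99236146  0.01142345]
 [ 0.83310121  0.10936249 -0.54220127]
 [-0.53930894 -0.05708396 -0.84017099]] [ 0.09418831 -0.29524879  1.54523742]
top 53.780500236398815 282.5702264719987 212.1252381645912 [[-0.00682206 -0.999811   -0.01820521]
 [-0.98661071  0.00969644 -0.16280443]
 [ 0.16295019  0.01685079 -0.98649039]] [-0.01031868  0.52256928  0.98678583]
```

View pics/scene0.png

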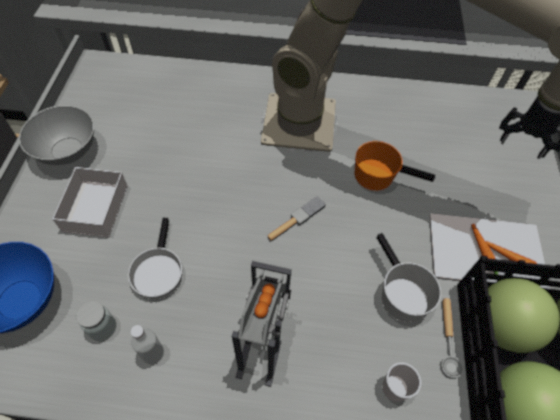

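View pics/top0.png

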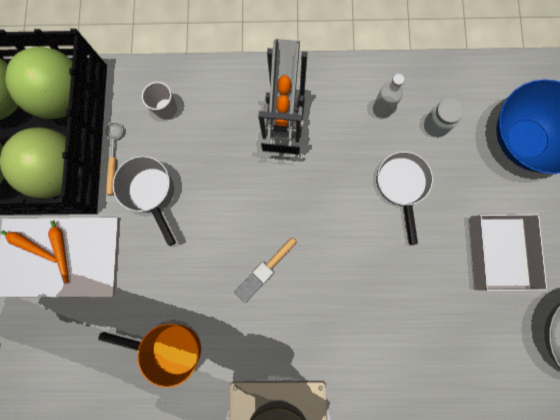

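Candidates (top view): a grey pan at (142,185) with its handle to (172,243), a grey pan at (404,180), and an orange pan at (170,353), which is excluded. The left grey pan shows a tall wall in both views, so it should be the deep one. I'll confirm with a crop.

Run:
```python
import cv2,numpy as np
s=cv2.imread("pics/scene0.png");t=cv2.imread("pics/top0.png")
f=lambda i,x,y,w,h,k:cv2.resize(i[y:y+h,x:x+w],None,fx=k,fy=k,interpolation=cv2.INTER_CUBIC)
a=np.hstack([f(s,365,225,90,100,3),f(s,115,210,90,100,3)]);b=np.hstack([f(t,100,150,90,100,3),f(t,365,150,90,100,3)])
cv2.imwrite("pics/c1.png",np.vstack([a,b])[:600])
cv2.imwrite("pics/c2.png",np.hstack([f(t,240,30,90,140,4),f(s,220,250,90,140,4)]))
```

```text
(no output)
```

View pics/c1.png

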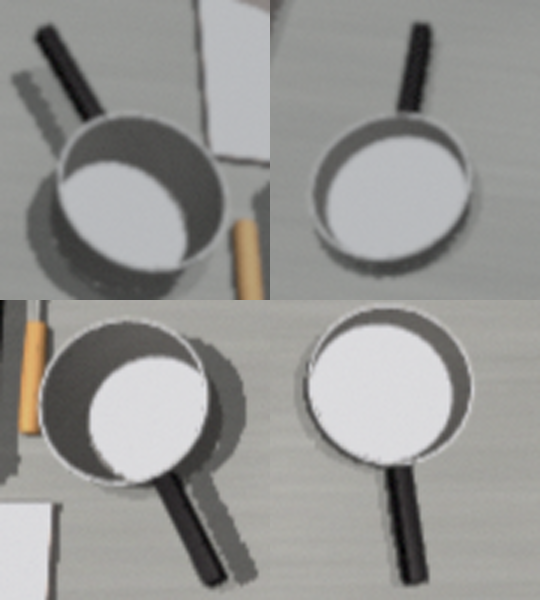

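View pics/c2.png

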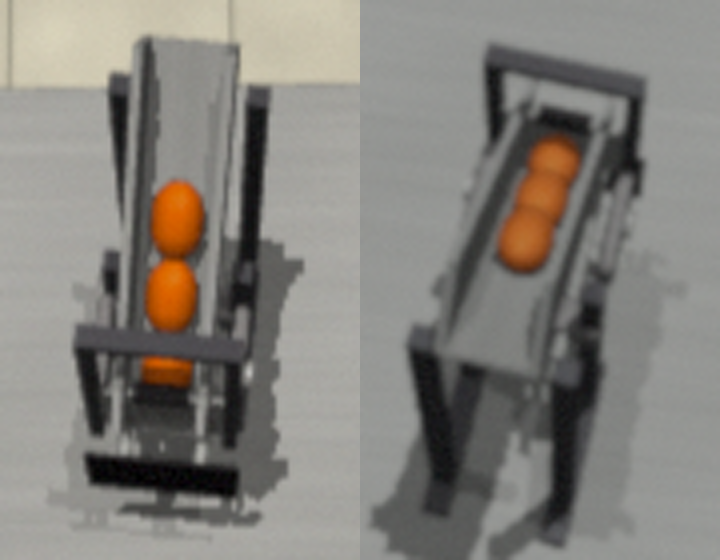

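The crop confirms it: the left pan (top view centre about (141,184)) has a deep dark wall, and the right one is shallow. The chute crop shows the crossbar, the paddle and three chunks. Next I'll measure.

```bash
cat > h.py <<'E'
import numpy as np,cv2
from workcell import get_obs,camera
def cast(c,uv,z):
    uv=np.atleast_2d(uv).astype(float)
    f=c["img"].shape[0]/2/np.tan(np.radians(c["fov_y"]/2))
    d=np.c_[(uv[:,0]-c["cx"])/f,(uv[:,1]-c["cy"])/f,np.ones(len(uv))]@c["R"]
    o=-c["R"].T@c["t"]
    return o+d*((z-o[2])/d[:,2])[:,None]
def proj(c,X):
    f=c["img"].shape[0]/2/np.tan(np.radians(c["fov_y"]/2))
    p=np.atleast_2d(X)@c["R"].T+c["t"]
    return np.c_[f*p[:,0]/p[:,2]+c["cx"],f*p[:,1]/p[:,2]+c["cy"]]
def circ(P):
    A=np.c_[2*P[:,:2],np.ones(len(P))];s=np.linalg.lstsq(A,(P[:,:2]**2).sum(1),rcond=None)[0]
    return s[:2],np.sqrt(s[2]+s[0]**2+s[1]**2)
E
python3 - <<'E'
from h import *
T=camera("top");S=camera("scene")
print("campos",-T["R"].T@T["t"],-S["R"].T@S["t"])
tp=np.array([(40,403),(208,380),(125,318),(125,486),(70,343),(180,338),(68,466),(197,440)])/3+[100,50]
sp=np.array([(58,180),(226,195),(140,113),(160,270),(80,130),(205,140)])/3+[365,225]
for c,p in((T,tp),(S,sp)): print("rim",circ(cast(c,p,.08)))
# handle masks
for c,(x0,y0,x1,y1),n in((T,(148,205,182,250),"T"),(S,(372,230,402,268),"S")):
    g=c["img"][y0:y1,x0:x1].max(2); m=(g<45).astype(np.uint8)
    k,l,st,ce=cv2.connectedComponentsWithStats(m); i=1+np.argmax(st[1:,4])
    ys,xs=np.nonzero(l==i); P=cast(c,np.c_[xs+x0,ys+y0],.072)[:,:2]
    u=np.linalg.svd(P-P.mean(0))[2][0] if 0 else np.linalg.eigh(np.cov(P.T))[1][:,1]
    s=(P-P.mean(0))@u; print(n,len(xs),"handle mean",P.mean(0),"dir",u,np.degrees(np.arctan2(u[1],u[0])),s.min(),s.max())
# chute
f=lambda p:np.array(p)/4+[240,30]
print("crossbar z.281",cast(T,f([(75,330),(250,338)]),.281))
print("paddle top z.15",cast(T,f([(85,453),(240,465)]),.15)); print("paddle bot z.095",cast(T,f([(90,482),(238,497)]),.095))
g=lambda p:(np.array(p)-[360,0])/4+[220,250]
print("crossbar scene far edge",cast(S,g([(487,44),(645,78)]),.281),cast(S,g([(487,62),(643,97)]),.281))
E
```

```text
campos [ 0.35470511 -0.03201191  1.05834348] [1.09090203 0.02702857 1.13710342]
rim (array([0.58976088, 0.3280537 ]), np.float64(0.06909012755906456))
rim (array([0.59325404, 0.33023376]), np.float64(0.06966206902956747))
T 135 handle mean [0.49753735 0.27586019] dir [-0.85986058 -0.51052893] -149.30093202011966 -0.03918524575300857 0.059219899425247864
S 175 handle mean [0.48751735 0.2682547 ] dir [-0.89594867 -0.4441576 ] -153.63054490437392 -0.04563033288238006 0.04226752059822996
crossbar z.281 [[ 0.68387057  0.02715825  0.281     ]
 [ 0.67843716 -0.05949631  0.281     ]]
paddle top z.15 [[ 0.66497782  0.03121188  0.15      ]
 [ 0.65669084 -0.0573092   0.15      ]]
paddle bot z.095 [[ 0.66544132  0.03198341  0.095     ]
 [ 0.65490961 -0.0573612   0.095     ]]
crossbar scene far edge [[ 0.67097803 -0.0553947   0.281     ]
 [ 0.67968104  0.02723428  0.281     ]] [[ 0.68110285 -0.05390632  0.281     ]
 [ 0.69033657  0.02728022  0.281     ]]
```

```bash
cat >> h.py <<'E'
from scipy.spatial.transform import Rotation as Ro
def to(target,yawtarget=None,off=0):
    """world TCP target -> tool-axes shift; yaw = direction of tool y axis"""
    o=get_obs();R=Ro.from_quat(o["ee_rot"]).as_matrix();p=o["position"]
    print("t",round(o["clock"],2),"p",p.round(4),"w",round(o["grip_width"],3),"F",o["ft_force"].round(2),"M",o["torque"].round(2))
    print("axes x",R[:,0].round(3),"y",R[:,1].round(3),"z",R[:,2].round(3),"zyaw",np.degrees(np.arctan2(R[1,2],R[0,2])).round(2),"q",o["joint_pos"].round(2))
    if target is not None: print("tool shift",(R.T@(np.array(target)-p)).round(4))
E
python3 - <<'E'
from h import *
to([0.487,0.269,0.16]);
T=camera("top");print(cast(T,[(237,300),(296,238),(110,190),(118,200),(116,130)],.01).round(3))
E
```

```text
t 0.2 p [0.2518 0.5718 0.2389] w 0.999 F [ 0.03 -0.23  0.16] M [-0.01  0.04  0.04]
axes x [-0.    -0.001 -1.   ] y [-0.915  0.403 -0.   ] z [ 0.403  0.915 -0.001] zyaw 66.24 q [-1.18  0.33 -0.06  1.46  0.02  1.35 -0.09]
tool shift [ 0.079  -0.3373 -0.1823]
[[ 0.308  0.101  0.01 ]
 [ 0.461 -0.048  0.01 ]
 [ 0.591  0.436  0.01 ]
 [ 0.564  0.413  0.01 ]
 [ 0.755  0.43   0.01 ]]
```

play_rows(
  increments="0 -0.034 -0.018 0;0 -0.034 -0.018 0;0 -0.034 -0.018 0;0 -0.034 -0.018 0;0 -0.034 -0.018 0;0 -0.034 -0.018 0;0 -0.034 -0.018 0;0 -0.034 -0.018 0;0 -0.034 -0.018 0;0 -0.034 -0.018 0;0 0 0 -0.13;0 0 0 -0.13;0 0 0 -0.13;0 0 0 -0.13;0 0 0 -0.13;0 0 0 -0.13;0 0 0 -0.13;0 0 0 0",
  hand=-1,
  squeeze=100,
)

```text
clock: 2.05
position: [0.4987, 0.2558, 0.2365]
ee_rot: [-0.613, 0.353, 0.614, 0.35]
ft_force: [0.3, -0.3, 0.3]
grip_width: 0.996
```

Run:
```python
from h import *
to([0.487,0.269,0.16]);
T=camera("top");S=camera("scene")
cv2.imwrite("pics/a1.png",np.vstack([T["img"][100:320,60:400],S["img"][80:300,200:540]]))
```

```text
t 2.05 p [0.4987 0.2558 0.2365] w 0.996 F [ 0.29 -0.25  0.29] M [-0.04  0.01 -0.01]
axes x [-0.003 -0.002 -1.   ] y [-0.863 -0.506  0.003] z [-0.506  0.863 -0.001] zyaw 120.39 q [-0.64  0.19  0.1   1.64 -0.02  1.31  1.56]
tool shift [0.0765 0.0032 0.0173]
```

View pics/a1.png

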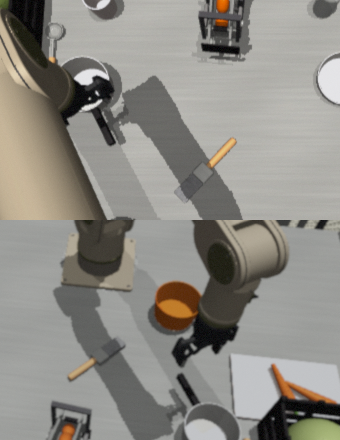

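play_rows(
  increments="0.027 0.0015 0.009 0;0.027 0.0015 0.008 0;0.027 0 0 0;0.027 0 0 0;0.02 0 0 0;0 0 0 0",
)

```text
clock: 2.75
position: [0.4878, 0.27, 0.1055]
ee_rot: [0.609, -0.36, -0.608, -0.36]
ft_force: [0.2, -0.2, 1.1]
grip_width: 1.002
```

Run:
```python
from h import *
to([0.487,0.269,0.056]);
T=camera("top");S=camera("scene")
f=lambda i,x,y,w,h,k:cv2.resize(i[y:y+h,x:x+w],None,fx=k,fy=k,interpolation=cv2.INTER_CUBIC)
cv2.imwrite("pics/a2.png",np.hstack([f(T["img"],105,150,100,120,4),f(S["img"],355,200,100,120,4)]))
```

```text
t 2.75 p [0.4878 0.27   0.1055] w 1.002 F [ 0.18 -0.17  1.11] M [-0.01  0.01 -0.03]
axes x [ 0.001 -0.    -1.   ] y [-0.877 -0.48  -0.   ] z [-0.48   0.877 -0.001] zyaw 118.71 q [-0.66  0.3   0.08  1.8  -0.03  1.04  1.51]
tool shift [ 0.0495  0.0011 -0.0005]
```

View pics/a2.png

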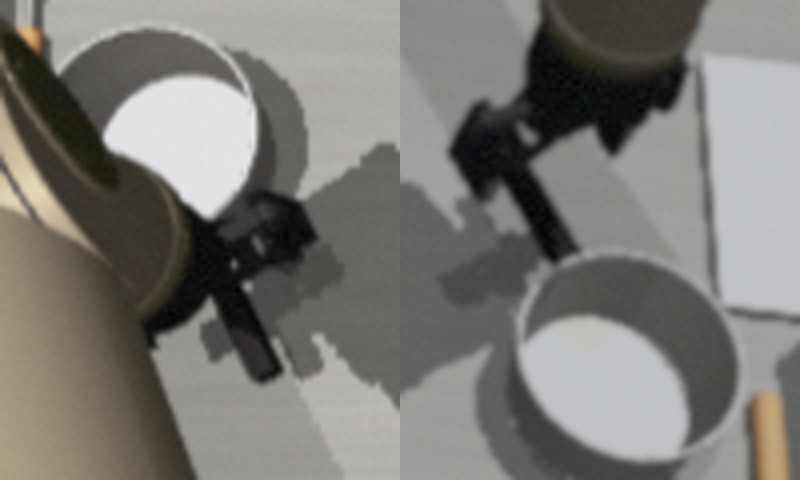

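The handle lies between the open fingers in both views. I'll descend and close.

play_rows(
  increments="0.02 0.001 0 -0.026;0.018 0 0 0;0.009 0 0 0;0.002 0 0 0;0 0 0 0",
)

```text
clock: 3.35
position: [0.4932, 0.2732, 0.066]
ee_rot: [0.615, -0.348, -0.61, -0.359]
ft_force: [0.1, 1.0, 0.6]
grip_width: 0.999
```

Run:
```python
from h import *
to([0.487,0.269,0.056])
```

```text
t 3.35 p [0.4932 0.2732 0.066 ] w 0.999 F [0.06 0.97 0.56] M [ 0.02 -0.    0.04]
axes x [ 0.014  0.009 -1.   ] y [-0.866 -0.5   -0.016] z [-0.5    0.866  0.001] zyaw 120.0 q [-0.65  0.35  0.07  1.83 -0.03  0.95  1.53]
tool shift [ 0.0099  0.0076 -0.0005]
```

play_rows(
  increments="0.003 0.002 0 0;0.003 0.002 0 0;0.002 0.002 0 0;0.002 0.001 0 0;0 0 0 0;0 0 0 0",
)

```text
clock: 3.95
position: [0.4879, 0.2702, 0.0577]
ee_rot: [0.615, -0.348, -0.609, -0.36]
ft_force: [0.6, -0.3, -0.1]
grip_width: 1.001
```

Run:
```python
from h import *
to([0.487,0.269,0.056])
```

```text
t 3.95 p [0.4879 0.2702 0.0577] w 1.001 F [ 0.63 -0.26 -0.13] M [0.04 0.02 0.02]
axes x [ 0.017  0.011 -1.   ] y [-0.866 -0.499 -0.02 ] z [-0.499  0.866  0.001] zyaw 119.96 q [-0.65  0.35  0.07  1.85 -0.03  0.92  1.53]
tool shift [ 0.0017  0.0014 -0.0006]
```

play_rows(
  increments="0.0015 0.001 0 0;0 0 0 0;0 0 0 0;0 0 0 0;0 0 0 0;0 0 0 0;0 0 0 0;0 0 0 0",
  hand=1,
  squeeze=100,
)

```text
clock: 4.75
position: [0.4873, 0.2698, 0.0564]
ee_rot: [0.616, -0.347, -0.609, -0.36]
ft_force: [0.3, -0.3, 0.8]
grip_width: 0.19
```

Run:
```python
from h import *
to(None)
```

```text
t 4.75 p [0.4873 0.2698 0.0564] w 0.19 F [ 0.32 -0.33  0.79] M [-0.03  0.1  -0.05]
axes x [ 0.017  0.011 -1.   ] y [-0.866 -0.499 -0.02 ] z [-0.499  0.866  0.001] zyaw 119.95 q [-0.65  0.35  0.07  1.86 -0.03  0.92  1.53]
```

Closed on the handle (opening about 16 mm). I'll lift about 60 mm gently.

play_rows(
  increments="-0.003 0 0 0;-0.005 0 0 0;-0.007 0 0 0;-0.008 0 0 0;-0.008 0 0 0;-0.008 0 0 0;-0.008 0 0 0;-0.007 0 0 0;-0.005 0 0 0;-0.003 0 0 0;0 0 0 0;0 0 0 0",
)

```text
clock: 5.95
position: [0.4856, 0.2687, 0.124]
ee_rot: [0.615, -0.348, -0.609, -0.36]
ft_force: [-0.7, -0.3, -2.3]
grip_width: 0.199
```

Run:
```python
from h import *
to(None)
T=camera("top");S=camera("scene")
f=lambda i,x,y,w,h,k:cv2.resize(i[y:y+h,x:x+w],None,fx=k,fy=k,interpolation=cv2.INTER_CUBIC)
cv2.imwrite("pics/a3.png",np.hstack([f(T["img"],105,140,100,120,4),f(S["img"],355,200,100,120,4)]))
```

```text
t 5.95 p [0.4856 0.2687 0.124 ] w 0.199 F [-0.69 -0.29 -2.25] M [-0.19  0.22  0.02]
axes x [ 0.016  0.01  -1.   ] y [-0.866 -0.499 -0.019] z [-0.499  0.866  0.001] zyaw 119.95 q [-0.66  0.26  0.08  1.81 -0.02  1.06  1.52]
```

View pics/a3.png

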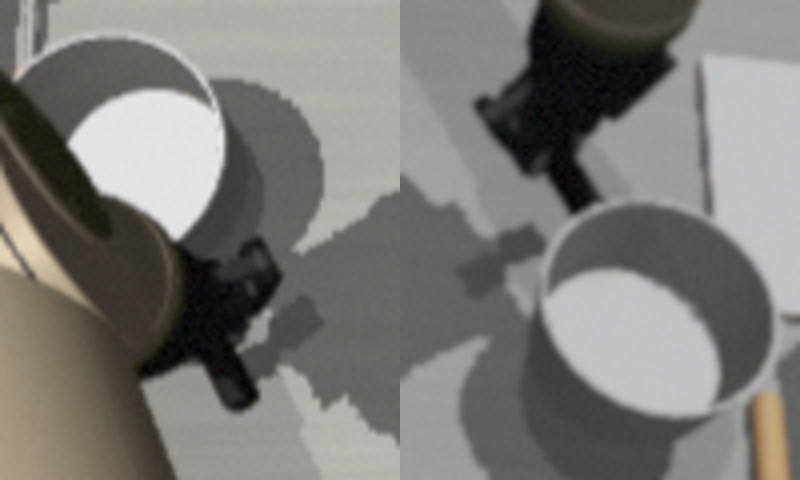

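The pan is held clear and level, with about 2.25 N of weight on the wrist. Next I'll turn the handle to face along the chute axis and lower slightly.

play_rows(
  increments="0 0 0 0.04;0.001 0 0 0.08;0.001 0 0 0.1;0.002 0 0 0.1;0.002 0 0 0.1;0.001 0 0 0.1;0 0 0 0.07;0 0 0 0.04;0 0 0 0;0 0 -0.008 0;0 0 -0.014 0;0 0.001 -0.02 0;0 0.002 -0.02 0;0 0.002 -0.02 0;0 0.002 -0.02 0;0 0.002 -0.02 0;0 0.001 -0.014 0;0 0 -0.008 0;0 0 0 0;0 0 0 0",
)

```text
clock: 8.05
position: [0.4524, 0.1125, 0.1111]
ee_rot: [-0.467, 0.527, 0.466, 0.536]
ft_force: [0.4, 0.2, -2.7]
grip_width: 0.192
```

Run:
```python
from h import *
to([0.4314,0.011,0.115])
T=camera("top");S=camera("scene")
cv2.imwrite("pics/a4.png",np.vstack([T["img"][30:300,60:400],S["img"][80:400,200:540]]))
```

```text
t 8.05 p [0.4524 0.1125 0.1111] w 0.192 F [ 0.42  0.25 -2.7 ] M [-0.01  0.17 -0.  ]
axes x [ 0.011  0.007 -1.   ] y [-0.992  0.129 -0.01 ] z [0.129 0.992 0.008] zyaw 82.59 q [-0.58  0.09  0.25  2.04 -0.03  1.    1.13]
tool shift [-0.0048  0.0077 -0.1034]
```

View pics/a4.png

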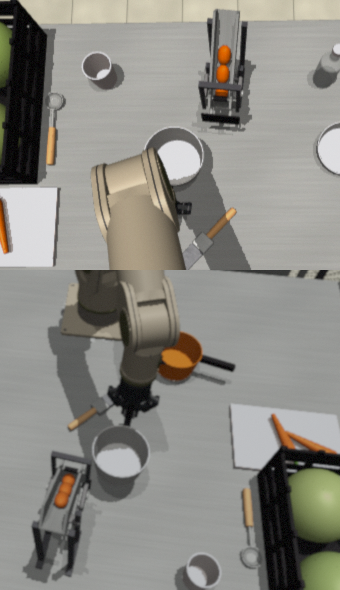

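play_rows(
  increments="-0.001 0 -0.005 0;-0.001 0.001 -0.009 0;-0.001 0.001 -0.013 0;-0.001 0.001 -0.014 0;0 0.002 -0.014 0;0 0.001 -0.014 0;0 0.001 -0.013 0;0 0.001 -0.009 0;0 0 -0.005 0;0 0 0 0;0 0 0 0",
)

```text
clock: 9.25
position: [0.4303, 0.0104, 0.1144]
ee_rot: [-0.467, 0.527, 0.466, 0.536]
ft_force: [-0.1, 0.3, -2.2]
grip_width: 0.193
```

Run:
```python
from h import *
to([0.4314,0.011,0.115])
T=camera("top");S=camera("scene")
f=lambda i,x,y,w,h,k:cv2.resize(i[y:y+h,x:x+w],None,fx=k,fy=k,interpolation=cv2.INTER_CUBIC)
cv2.imwrite("pics/a5.png",np.hstack([f(T["img"],220,60,120,170,3),f(S["img"],210,180,120,170,3)]))
```

```text
t 9.25 p [0.4303 0.0104 0.1144] w 0.193 F [-0.09  0.29 -2.23] M [-0.03  0.17  0.04]
axes x [ 0.011  0.007 -1.   ] y [-0.992  0.128 -0.01 ] z [0.128 0.992 0.008] zyaw 82.63 q [-0.46  0.    0.34  2.12 -0.01  1.01  1.32]
tool shift [-0.0006 -0.001   0.0007]
```

View pics/a5.png

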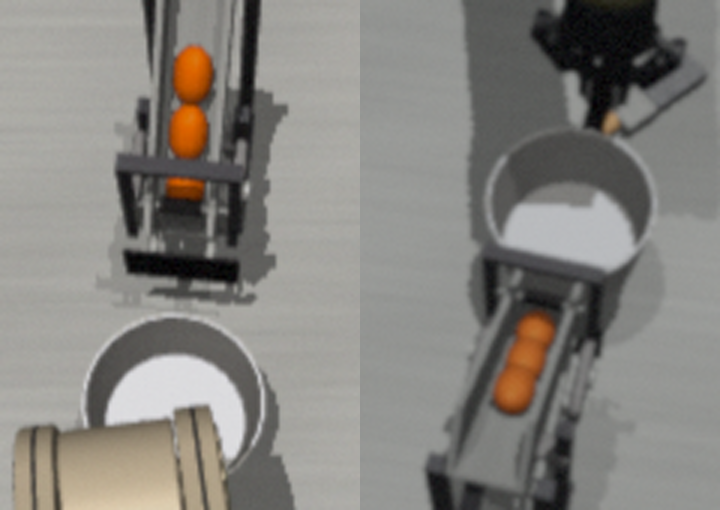

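Run:
```python
from h import *
T=camera("top");S=camera("scene")
tp=np.array([(83,400),(265,405),(172,315),(105,348),(238,348),(255,440)])/3+[220,60]
sp=np.array([(486,205),(656,205),(580,130),(510,150),(640,160)])/3+[210-120,180]
for z in(.135,.14):
  print(z,circ(cast(T,tp,z)),circ(cast(S,sp,z)))
```

```text
0.135 (array([ 0.54748457, -0.00512667]), np.float64(0.06844527352005661)) (array([ 0.55315495, -0.00528742]), np.float64(0.06975817778491902))
0.14 (array([ 0.54644065, -0.00527225]), np.float64(0.06807463531704759)) (array([ 0.55583804, -0.00512618]), np.float64(0.06941011901009703))
```

Both views put the pan axis at about (0.550,-0.005), matching the tool pose. I'll approach to just before contact, then push in small steps.

play_rows(
  increments="0 -0.004 0.001 0;0 -0.007 0.001 0;0 -0.008 0.001 0;0 -0.007 0 0;0 -0.006 0 0;0 -0.004 0 0;0 0 0 0",
)

```text
clock: 10.15
position: [0.4704, 0.0098, 0.1145]
ee_rot: [-0.468, 0.526, 0.467, 0.535]
ft_force: [-0.8, -0.9, -1.0]
grip_width: 0.188
```

Run:
```python
from h import *
to([0.506,0.005,0.115])
T=camera("top")
f=lambda i,x,y,w,h,k:cv2.resize(i[y:y+h,x:x+w],None,fx=k,fy=k,interpolation=cv2.INTER_CUBIC)
cv2.imwrite("pics/a6.png",f(T["img"],220,50,120,140,4))
```

```text
t 10.15 p [0.4704 0.0098 0.1145] w 0.188 F [-0.77 -0.89 -1.01] M [ 0.01  0.21 -0.02]
axes x [ 0.01   0.006 -1.   ] y [-0.992  0.126 -0.009] z [0.126 0.992 0.008] zyaw 82.78 q [-0.45  0.1   0.36  2.03 -0.05  1.01  1.37]
tool shift [-0.0002 -0.036  -0.0003]
```

View pics/a6.png

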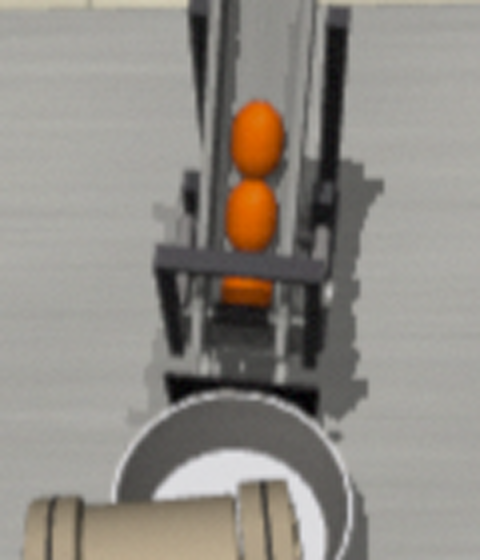

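play_rows(
  increments="0 -0.004 0 0;0 -0.005 0 0;0 -0.006 0 0;0 -0.006 0 0;0 -0.005 0 0;0 -0.003 0 0;0 0 0 0",
)

```text
clock: 10.9
position: [0.5, 0.0061, 0.1142]
ee_rot: [-0.468, 0.527, 0.468, 0.534]
ft_force: [-2.4, 1.7, -1.3]
grip_width: 0.195
```

Run:
```python
from h import *
to([0.506,0.005,0.115])
T=camera("top")
f=lambda i,x,y,w,h,k:cv2.resize(i[y:y+h,x:x+w],None,fx=k,fy=k,interpolation=cv2.INTER_CUBIC)
cv2.imwrite("pics/a7.png",f(T["img"],220,50,120,140,4))
```

```text
t 10.9 p [0.5    0.0061 0.1142] w 0.195 F [-2.44  1.7  -1.27] M [0.13 0.54 0.1 ]
axes x [ 0.007  0.007 -1.   ] y [-0.992  0.125 -0.007] z [0.125 0.992 0.008] zyaw 82.82 q [-0.44  0.17  0.37  1.96 -0.08  1.02  1.41]
tool shift [-0.0008 -0.0061 -0.0004]
```

View pics/a7.png

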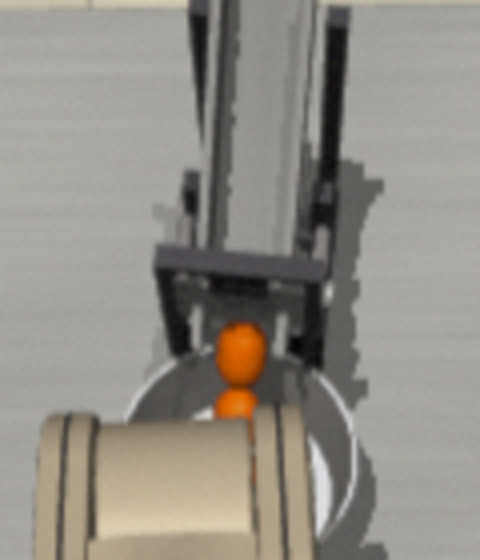

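The gate opened and the chunks are sliding: one is at the lip, the others are in or entering the pan. I'll push a touch further and hold.

play_rows(
  increments="0 -0.003 0 0;0 -0.001 0 0;0 0 0 0;0 0 0 0;0 0 0 0;0 0 0 0;0 0 0 0;0 0 0 0",
)

```text
clock: 11.75
position: [0.5021, 0.0056, 0.1131]
ee_rot: [-0.467, 0.528, 0.469, 0.533]
ft_force: [-3.3, -0.2, -2.9]
grip_width: 0.194
```

Run:
```python
from h import *
to([0.506,0.005,0.115])
T=camera("top");S=camera("scene")
f=lambda i,x,y,w,h,k:cv2.resize(i[y:y+h,x:x+w],None,fx=k,fy=k,interpolation=cv2.INTER_CUBIC)
cv2.imwrite("pics/a8.png",np.hstack([f(T["img"],220,50,120,150,3),f(S["img"],210,200,120,150,3)]))
```

```text
t 11.75 p [0.5021 0.0056 0.1131] w 0.194 F [-3.33 -0.24 -2.94] M [0.16 0.87 0.08]
axes x [ 0.004  0.007 -1.   ] y [-0.992  0.125 -0.003] z [0.125 0.992 0.007] zyaw 82.82 q [-0.43  0.17  0.37  1.95 -0.08  1.02  1.42]
tool shift [-0.0019 -0.004  -0.0001]
```

View pics/a8.png

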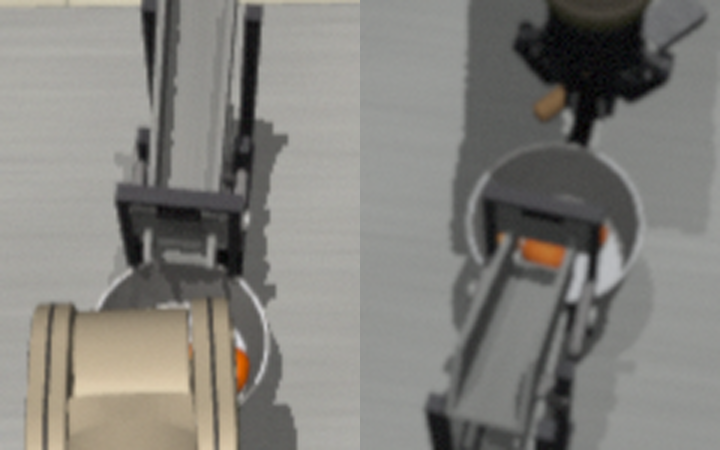

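The chute is empty with all three chunks in the pan region. I'll draw back gently.

play_rows(
  increments="0 0.002 0 0;0 0.004 0 0;0 0.005 0 0;0 0.006 0 0;0 0.007 0 0;0 0.007 0 0;0 0.007 0 0;0 0.007 0 0;0 0.007 0 0;0 0.007 0 0;0 0.006 0 0;0 0.004 0 0;0 0.002 0 0;0 0 0 0;0 0 0 0",
)

```text
clock: 13.35
position: [0.4271, 0.0152, 0.1142]
ee_rot: [-0.468, 0.526, 0.467, 0.535]
ft_force: [0.5, -0.1, -1.7]
grip_width: 0.191
```

Run:
```python
from h import *
to([0.461,0.185,0.115])
T=camera("top");S=camera("scene")
f=lambda i,x,y,w,h,k:cv2.resize(i[y:y+h,x:x+w],None,fx=k,fy=k,interpolation=cv2.INTER_CUBIC)
cv2.imwrite("pics/a9.png",np.hstack([f(T["img"],220,50,120,180,3),f(S["img"],210,170,120,180,3)]))
```

```text
t 13.35 p [0.4271 0.0152 0.1142] w 0.191 F [ 0.5  -0.11 -1.74] M [ 0.04  0.33 -0.03]
axes x [ 0.009  0.007 -1.   ] y [-0.992  0.126 -0.008] z [0.125 0.992 0.009] zyaw 82.79 q [-0.47 -0.01  0.34  2.13 -0.01  1.01  1.31]
tool shift [ 0.0007 -0.0123  0.1727]
```

View pics/a9.png

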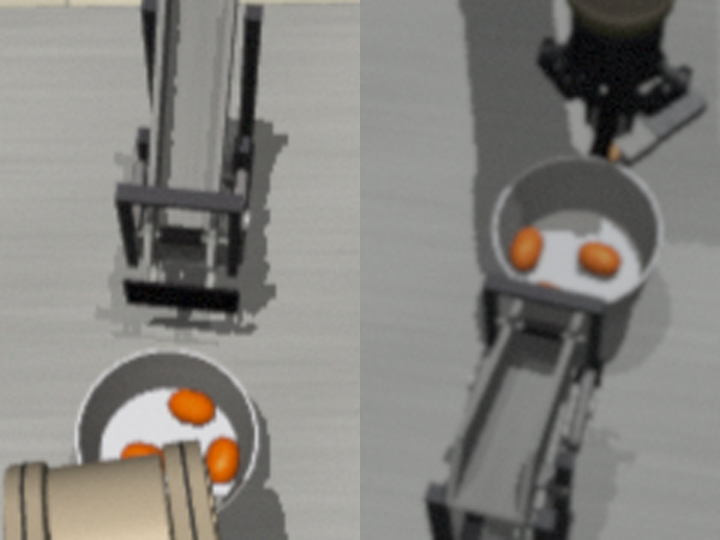

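All three chunks are in the pan and the paddle and gate are back. I'll carry the pan to bare counter at about y=0.17.

play_rows(
  increments="0 0 0.003 0;0 0 0.006 0;0 -0.001 0.009 0;0 -0.001 0.012 0;0 -0.001 0.014 0;0 -0.001 0.014 0;0 -0.001 0.014 0;0 -0.001 0.014 0;0 -0.001 0.014 0;0 -0.001 0.014 0;0 -0.001 0.014 0;0 -0.001 0.013 0;0 -0.001 0.011 0;0 -0.001 0.009 0;0 0 0.006 0;0 0 0.003 0;0 0 0 0;0 0 0 0",
)

```text
clock: 15.25
position: [0.4633, 0.1992, 0.1152]
ee_rot: [-0.468, 0.526, 0.468, 0.534]
ft_force: [-0.3, -0.4, -2.7]
grip_width: 0.192
```

Run:
```python
from h import *
to([0.461,0.185,0.057])
```

```text
t 15.25 p [0.4633 0.1992 0.1152] w 0.192 F [-0.33 -0.39 -2.68] M [ 0.03  0.3  -0.01]
axes x [ 0.009  0.007 -1.   ] y [-0.992  0.124 -0.008] z [0.124 0.992 0.008] zyaw 82.9 q [-0.67  0.17  0.19  1.94 -0.04  1.02  0.98]
tool shift [ 0.058   0.001  -0.0149]
```

play_rows(
  increments="0.003 0 0 0;0.005 0 0 0;0.006 0 0 0;0.006 0 0 0;0.006 0 0 0;0.006 0 0 0;0.005 0 0 0;0.004 0 0 0;0.002 0 0 0;0 0 0 0;0 0 0 0",
)

```text
clock: 16.35
position: [0.4634, 0.1978, 0.0676]
ee_rot: [-0.468, 0.527, 0.467, 0.534]
ft_force: [0.2, 0.6, -2.6]
grip_width: 0.194
```

Run:
```python
from h import *
to([0.461,0.185,0.057])
T=camera("top");S=camera("scene")
f=lambda i,x,y,w,h,k:cv2.resize(i[y:y+h,x:x+w],None,fx=k,fy=k,interpolation=cv2.INTER_CUBIC)
cv2.imwrite("pics/b1.png",np.hstack([f(T["img"],140,110,120,120,3),f(S["img"],270,190,120,120,3)]))
```

```text
t 16.35 p [0.4634 0.1978 0.0676] w 0.194 F [ 0.19  0.59 -2.57] M [ 0.04  0.28 -0.04]
axes x [ 0.007  0.006 -1.   ] y [-0.992  0.126 -0.007] z [0.126 0.992 0.007] zyaw 82.77 q [-0.66  0.23  0.18  1.98 -0.06  0.92  1.  ]
tool shift [ 0.0105  0.0008 -0.013 ]
```

View pics/b1.png

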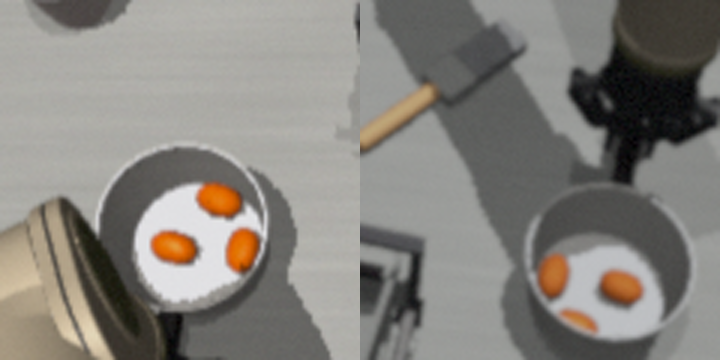

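Three chunks are clearly in the pan. I'll lower the rest in small steps, watching the force.

play_rows(
  increments="0.002 0 0 0;0.002 0 0 0;0.002 0 0 0;0.001 0 0 0;0.001 0 0 0;0 0 0 0;0 0 0 0",
)

```text
clock: 17.15
position: [0.4638, 0.1981, 0.0595]
ee_rot: [-0.468, 0.527, 0.467, 0.534]
ft_force: [-0.2, 0.3, -2.1]
grip_width: 0.196
```

play_rows(
  increments="0.001 0 0 0;0.001 0 0 0;0 0 0 0",
)

```text
clock: 17.45
position: [0.4642, 0.1985, 0.058]
ee_rot: [-0.468, 0.526, 0.467, 0.535]
ft_force: [-2.2, -1.1, 0.9]
grip_width: 0.193
```

Run:
```python
from h import *
to([0.461,0.185,0.056])
```

```text
t 17.45 p [0.4642 0.1985 0.058 ] w 0.193 F [-2.21 -1.12  0.88] M [-0.32  0.23 -0.1 ]
axes x [ 0.009  0.008 -1.   ] y [-0.992  0.126 -0.008] z [0.126 0.992 0.009] zyaw 82.79 q [-0.66  0.25  0.18  1.99 -0.06  0.9   1.  ]
tool shift [ 0.0019  0.0015 -0.0138]
```

Contact has begun (vertical force went from -2.6 to +0.9 N). I'll press down 1–2 mm more to level it.

play_rows(
  increments="0.001 0 0 0;0.001 0 0 0;0 0 0 0;0 0 0 0",
)

```text
clock: 17.85
position: [0.4647, 0.199, 0.057]
ee_rot: [-0.468, 0.526, 0.467, 0.535]
ft_force: [-3.6, -0.3, 3.3]
grip_width: 0.194
```

Run:
```python
from h import *
to(None)
```

```text
t 17.85 p [0.4647 0.199  0.057 ] w 0.194 F [-3.6  -0.29  3.26] M [-0.5   0.33 -0.27]
axes x [ 0.011  0.009 -1.   ] y [-0.992  0.126 -0.009] z [0.125 0.992 0.01 ] zyaw 82.79 q [-0.66  0.25  0.18  1.99 -0.06  0.89  1.  ]
```

play_rows(
  increments="0 0 0 0;0 0 0 0;0 0 0 0;0 0 0 0",
  hand=0.3,
  squeeze=20,
)

```text
clock: 18.25
position: [0.4654, 0.199, 0.0569]
ee_rot: [-0.468, 0.525, 0.467, 0.536]
ft_force: [-0.5, -0.7, -0.1]
grip_width: 0.347
```

play_rows(
  increments="0 0 0 0;0 0 0 0;0 0 0 0;0 0 0 0;0 0 0 0",
  hand=-0.5,
)

```text
clock: 18.75
position: [0.4654, 0.199, 0.0567]
ee_rot: [-0.468, 0.525, 0.467, 0.536]
ft_force: [-0.6, 0.4, -0.7]
grip_width: 0.749
```

Run:
```python
from h import *
to(None)
T=camera("top");S=camera("scene")
f=lambda i,x,y,w,h,k:cv2.resize(i[y:y+h,x:x+w],None,fx=k,fy=k,interpolation=cv2.INTER_CUBIC)
cv2.imwrite("pics/b2.png",np.hstack([f(T["img"],140,110,120,120,3),f(S["img"],270,180,120,120,3)]))
```

```text
t 18.75 p [0.4654 0.199  0.0567] w 0.749 F [-0.6   0.39 -0.66] M [-0.03  0.03  0.  ]
axes x [ 0.012  0.009 -1.   ] y [-0.992  0.125 -0.011] z [0.125 0.992 0.01 ] zyaw 82.8 q [-0.66  0.25  0.18  1.99 -0.06  0.89  1.  ]
```

View pics/b2.png

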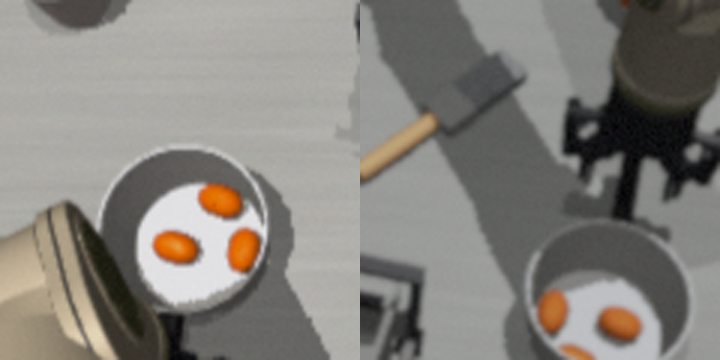

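Released; the handle is centred between the fingers. I'll rise straight up.

play_rows(
  increments="-0.004 0 0 0;-0.008 0 0 0;-0.01 0 0 0;-0.015 0 0 0;-0.02 0 0 0;-0.02 0 0 0;-0.02 0 0 0;-0.02 0 0 0;-0.02 0.01 0 0;-0.01 0.01 0 0;0 0 0 0;0 0 0 0;0 0 0 0",
)

```text
clock: 20.15
position: [0.4431, 0.1997, 0.2165]
ee_rot: [-0.468, 0.523, 0.467, 0.538]
ft_force: [0.2, -0.7, -0.6]
grip_width: 0.752
```

Run:
```python
from h import *
to(None)
T=camera("top");S=camera("scene")
f=lambda i,x,y,w,h,k:cv2.resize(i[y:y+h,x:x+w],None,fx=k,fy=k,interpolation=cv2.INTER_CUBIC)
cv2.imwrite("pics/b3.png",np.hstack([f(T["img"],140,40,190,200,2),f(S["img"],220,180,190,200,2)]))
```

```text
t 20.15 p [0.4431 0.1997 0.2165] w 0.752 F [ 0.2  -0.74 -0.57] M [-0.07  0.09 -0.02]
axes x [ 0.017  0.012 -1.   ] y [-0.992  0.126 -0.015] z [0.126 0.992 0.014] zyaw 82.76 q [-0.69  0.02  0.18  1.87 -0.01  1.23  0.93]
```

View pics/b3.png

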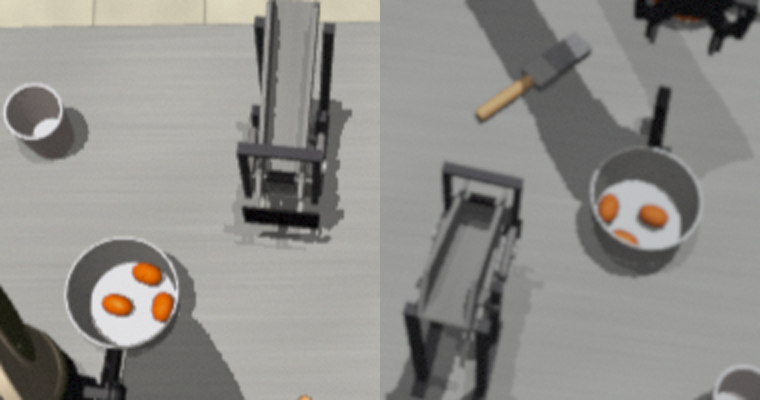

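The pan stands upright at crop (122,293) with three chunks in it. The paddle is at its front position, the gate is closed, and the gripper is clear.

Run:
```python
from workcell import workorder
print(workorder.hand_in())
```

```text
the job is handed in; nothing more can be done
None
```

The job is done and handed in at about 20 s. I gripped the deep pan by its handle, held it off the counter under the chute lip and pushed the paddle back about 30 mm. The gate lifted and all three chunks slid into the pan. I then drew the pan away, stood it on bare counter at about (0.58, 0.18) and let go.

- **Pictures:** the last ones show the pan upright with three chunks in it. The chute is empty, the paddle is back at the front with the gate shut, and the gripper is clear about 160 mm above the handle.
- **Forces:** every reading stayed below about 6 N. These were taken only at the end of each move.
- **Disagreements:** the two cameras differed by 4–9 mm on the pan's position along x; I used the value in between, which matched the tool pose. The tool tilted about 1 degree while descending to the handle, and this did no harm. No check failed.

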